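# Set out the pewter beakers by size

### The arm

A 6-joint arm with a two-finger parallel gripper is mounted at the origin on the work surface. World frame = base frame: x ahead of the robot, y to its left, z up, the work surface at z = 0. Lengths are in m, angles in rad, forces in N, time in s.
With the tool pointing down it reaches from about 0.35 to 0.875 m from the base axis. Payload 15.5 kg.
Tool frame: the origin (TCP) lies at the very end of the fingers, on their centre line; the grasp point (between the pads) lies 19 mm behind it; z points along the fingers, x is the direction in which the jaws open and shut, and the axes are right-handed (so a half turn about z gives the same grasp; the last joint's range is limited). The gripper opens to 85 mm and grips with 20 to 120 N. Pads are 22 mm wide; open, the fingers measure 114 mm over their backs; the gripper's body (76 mm by 85 mm) begins 54 mm behind the grasp point. The pads swing forward as they close: fully open they stand 13 mm farther back than shut.
Start: joints at [-1.278, 0.494, 1.345, -0, 1.302, -0.096], TCP at [0.237, -0.578, 0.21] pointing down, gripper open.
Joint ranges: [-2.91, 2.91], [-0.82, 2.16], [0.22, 2.67], [-1.22, 4.37], [0.12, 2.79], [-3.08, 3.08]. Speed limits (rad/s): [1.89, 1.89, 2.57, 3.01, 3.01, 3.01].

### API

Orientations are given as a unit quaternion [x, y, z, w].
In Python, from rig import manip, imaging, ticket gives the robot as it stands.
- The arm moves only by the tool play_rows, never from a script. Its argument "increments" is a list of rows, each an object with "slide": the shift along the tool's x, y, z each as a share of 250 mm, from -1 to 1, a list of three; "spin": the turn about the tool's z as a share of 2 rad, from -1 to 1. A call has 1 to 20 rows; each row is the pose to reach, as a shift and turn from the pose commanded when the call began, along the tool's axes at that moment; what a row does not reach only later rows make up. A row lasts 1/8 s, in which the tool goes at most 62.5 mm and 10.7 degrees, less where a joint would pass 70% of its speed; a pose out of reach is approached as far as the arm can. A call with a number of a shift or a turn outside -1 to 1 is refused whole. A call with a gripper value outside its range is refused whole. "gripper" is the closure, from 0 (fully open) to 1 (shut), set as the call begins (left out, the last holds). The fingers move at their own pace and stop on an object; the grip force is fixed at half the most. Time passes only in rows, so rows that repeat a pose let the fingers close. It gives the time, the measured TCP pose, the force and the opening at its end, in the units of the state.
- manip.sense(): the state, without advancing time (a new reading comes with each control period).
- imaging.get_image(name): name is "scene" or "top" or "wrist"; returns a dict with "image" (420x560x3 uint8, red, green, blue), "camera_matrix" (3x3 intrinsics, pixels), "extrinsics" (4x4, takes a point from world to camera coordinates). Camera axes: x right, y down, z forward; pixel columns grow to the right and rows downward; lengths in m; the calibration is good to about 2 mm. A picture is of the moment at which its call begins. There is no depth.
- ticket.hand_in(): hands the job in, once; it reports no verdict.
The state is a dict: "t": time; "joint_pos": joint angles; "qvel": joint speeds; "joint_efforts": joint torques, N m; "eef_pos": TCP position; "tool_rot": TCP orientation; "contact_force": force on the tool from outside, world axes, zero at the start; "wrist_torque": the same for the moment, N m; "grip_width": opening from 0.0 (shut) to 1.0 (fully open).
Only numpy, scipy, OpenCV 4.12 (cv2) and the standard library are available. Lean on these libraries where they do the work, as an engineer would, in place of code of your own. Each camera call takes 0.05 s, during which the arm holds its last target. There are 200 camera calls.

### The job

Set the four pewter beakers out for display: one standing upright in the middle of each slate coaster on the wooden board, in order of size, with the largest on the coaster next to the white card holder and the smallest at the brass bowl's end. Don't knock any beaker over, and leave the card holder and the bowl where they stand.

Things in the scene. Friction and masses are not known exactly. Their poses are not given: they have to be found in the camera images.
- cup_s_mid (a point): The smallest of four plain pewter-grey metal beakers: an open straight-sided round cup, mouth up, 30 mm in diameter and 52 mm high, wall 3 mm, 80 g give or take a quarter. It stands upright on the table (z = 0). The point is on its axis, half-way up (26.0 mm above its foot); z is the cup's axis, up.
- cup_m_mid (a point): The second smallest of four plain pewter-grey metal beakers: an open straight-sided round cup, mouth up, 42 mm in diameter and 70 mm high, wall 3 mm, 140 g give or take a quarter. It stands upright on the table (z = 0). The point is on its axis, half-way up (35.0 mm above its foot); z is the cup's axis, up.
- cup_l_mid (a point): The second largest of four plain pewter-grey metal beakers: an open straight-sided round cup, mouth up, 54 mm in diameter and 88 mm high, wall 3 mm, 200 g give or take a quarter. It stands upright on the table (z = 0). The point is on its axis, half-way up (44.0 mm above its foot); z is the cup's axis, up.
- cup_xl_mid (a point): The largest of four plain pewter-grey metal beakers: an open straight-sided round cup, mouth up, 66 mm in diameter and 106 mm high, wall 3 mm, 300 g give or take a quarter. It stands upright on the table (z = 0). The point is on its axis, half-way up (53.0 mm above its foot); z is the cup's axis, up.
- coaster_a_top (a point): The first of four equal grey round slate coasters, counted from the robot's left (+y) to its right, 88 mm in diameter and 4 mm thick, fixed on a dark wooden display board (110 x 420 mm, 15 mm thick) on the table. They form a row about 100 mm apart, roughly along y, the board up to 0.18 rad askew. The point is the centre of the coaster's top face (19 mm above the table); z up.
- coaster_b_top (a point): The second of four equal grey round slate coasters, counted from the robot's left (+y) to its right, 88 mm in diameter and 4 mm thick, fixed on a dark wooden display board (110 x 420 mm, 15 mm thick) on the table. They form a row about 100 mm apart, roughly along y, the board up to 0.18 rad askew. The point is the centre of the coaster's top face (19 mm above the table); z up.
- coaster_c_top (a point): The third of four equal grey round slate coasters, counted from the robot's left (+y) to its right, 88 mm in diameter and 4 mm thick, fixed on a dark wooden display board (110 x 420 mm, 15 mm thick) on the table. They form a row about 100 mm apart, roughly along y, the board up to 0.18 rad askew. The point is the centre of the coaster's top face (19 mm above the table); z up.
- coaster_d_top (a point): The fourth of four equal grey round slate coasters, counted from the robot's left (+y) to its right, 88 mm in diameter and 4 mm thick, fixed on a dark wooden display board (110 x 420 mm, 15 mm thick) on the table. They form a row about 100 mm apart, roughly along y, the board up to 0.18 rad askew. The point is the centre of the coaster's top face (19 mm above the table); z up.
- card_holder: White round-based card holder (base 80 mm in diameter) with an upright picture card 60 mm wide, 128 mm high overall, loose on the table about 130 mm beyond one end of the row of coasters, at either end. Origin at the centre of its underside, z up. It shows at which end of the row the largest beaker goes; leave it alone.
- bowl: Small brass bowl, 90 mm in diameter, 40 mm high, loose on the table about 130 mm beyond the other end of the row. Origin at the centre of its underside, z up. Leave it alone.

How it is judged:
At the end, for the whole second after the job is handed in: Each beaker stands still and upright (0.1 rad) on its own coaster, axis within 14 mm of the coaster's centre, foot on the slate (within 5 mm): largest next to the card holder, then second largest, second smallest, and smallest at the bowl's end (((horizontal distance between card_holder and coaster_a_top below 0.2 m and horizontal distance between cup_xl_mid and coaster_a_top below 0.014 m and z of cup_xl_mid in the frame of coaster_a_top between 0.048 and 0.058 m and horizontal distance between cup_l_mid and coaster_b_top below 0.014 m and z of cup_l_mid in the frame of coaster_b_top between 0.039 and 0.049 m and horizontal distance between cup_m_mid and coaster_c_top below 0.014 m and z of cup_m_mid in the frame of coaster_c_top between 0.03 and 0.04 m and horizontal distance between cup_s_mid and coaster_d_top below 0.014 m and z of cup_s_mid in the frame of coaster_d_top between 0.021 and 0.031 m) or (horizontal distance between card_holder and coaster_d_top below 0.2 m and horizontal distance between cup_xl_mid and coaster_d_top below 0.014 m and z of cup_xl_mid in the frame of coaster_d_top between 0.048 and 0.058 m and horizontal distance between cup_l_mid and coaster_c_top below 0.014 m and z of cup_l_mid in the frame of coaster_c_top between 0.039 and 0.049 m and horizontal distance between cup_m_mid and coaster_b_top below 0.014 m and z of cup_m_mid in the frame of coaster_b_top between 0.03 and 0.04 m and horizontal distance between cup_s_mid and coaster_a_top below 0.014 m and z of cup_s_mid in the frame of coaster_a_top between 0.021 and 0.031 m)) and angle between each of cup_xl_mid, cup_l_mid, cup_m_mid, cup_s_mid's own z axis and vertical below 0.1 rad and linear speed of each of cup_xl, cup_l, cup_m, cup_s below 0.02 m/s); the robot touches nothing.
It fails at once if the card holder is pushed more than 20 mm or tipped (distance of card_holder from where it was at the start of the episode above 0.02 m or angle between card_holder's own z axis and vertical above 0.3 rad).
It fails at once if the brass bowl is pushed more than 20 mm or tipped (distance of bowl from where it was at the start of the episode above 0.02 m or angle between bowl's own z axis and vertical above 0.3 rad).
It fails at once if a beaker is knocked over (tilted more than 0.6 rad) (angle between any of cup_xl_mid, cup_l_mid, cup_m_mid, cup_s_mid's own z axis and vertical above 0.6 rad).
It also fails if it takes over 118 s, if anything falls off the work surface, if the arm or the gripper's body presses on something with over 40 N, if the wrist force passes 120 N, or if a joint passes its speed limit or range.

## Working session

There is one attempt and no reset: what is moved stays moved. The work goes in short steps, Python scripts to look and compute and a tool call to move; the robot and the scene stay as the last step left them, time stands still between calls to the robot, and variables do not carry over. Pictures are saved under pics/ and viewed, about 12 in all and at most 16, crops included, and the job is handed in when it is done.

Besides the shell and the picture viewer there is one more tool, called after "Call:" as a command line: name --argument value ..., lists and objects as JSON in quotes. play_rows: Moves the arm, as the interface text tells. Shift numbers are shares of 250 mm and turn numbers shares of 2 rad, none past 1 either way. Its arguments: {"type":"object","properties":{"increments":{"type":"array"},"gripper":{"type":"number"}},"required":["increments"]}

```bash
ls; mkdir -p pics; python3 - <<'E'
from rig import manip, imaging
import cv2
s=manip.sense(); print(s)
for n in ("top","scene"):
    d=imaging.get_image(n); cv2.imwrite(f"pics/{n}0.png",d["image"][:,:,::-1]); print(n,d["camera_matrix"].round(2).tolist(),d["extrinsics"].round(4).tolist())
E
```

```text
pics
{'t': 0.0, 'joint_pos': array([-1.27746767e+00,  4.94200845e-01,  1.34615687e+00,  1.73275164e-05,
        1.30252175e+00, -9.54826426e-02]), 'qvel': array([ 1.37851682e-03, -4.77546392e-04,  1.03808796e-03, -1.65797140e-03,
        4.24201446e-05,  1.03325400e-03]), 'joint_efforts': array([ 7.73775337e-04, -8.82145000e+01, -3.83863556e+01, -3.13169642e-05,
        1.01393578e-02, -2.82577946e-05]), 'eef_pos': array([ 0.23683041, -0.57795008,  0.20958058]), 'tool_rot': array([ 8.30386619e-01, -5.57187266e-01, -4.92372077e-04, -4.14261527e-04]), 'contact_force': array([-0.16740659, -0.22347607, -0.09470885]), 'wrist_torque': array([0.01844963, 0.02020288, 0.01382532]), 'grip_width': 0.9993881378112356}
top [[449.56, 0.0, 276.99], [0.0, 449.56, 201.47], [0.0, 0.0, 1.0]] [[0.0275, -0.9996, 0.0071, 0.0213], [-0.9952, -0.028, -0.0933, 0.5276], [0.0935, -0.0045, -0.9956, 1.0328], [0.0, 0.0, 0.0, 1.0]]
scene [[421.62, 0.0, 281.3], [0.0, 421.62, 209.89], [0.0, 0.0, 1.0]] [[-0.758, 0.6521, -0.011, 0.3756], [0.5452, 0.6243, -0.5594, -0.2891], [-0.358, -0.43, -0.8288, 1.1368], [0.0, 0.0, 0.0, 1.0]]
```

View pics/top0.png

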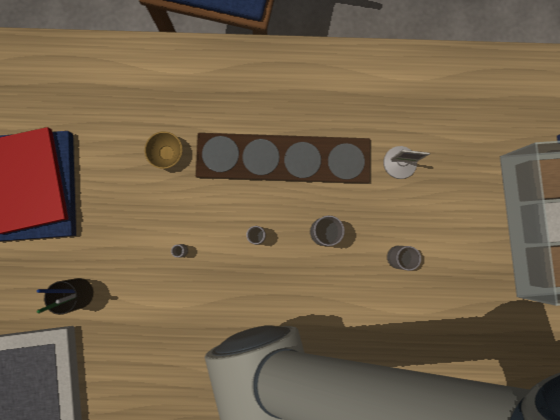

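View pics/scene0.png

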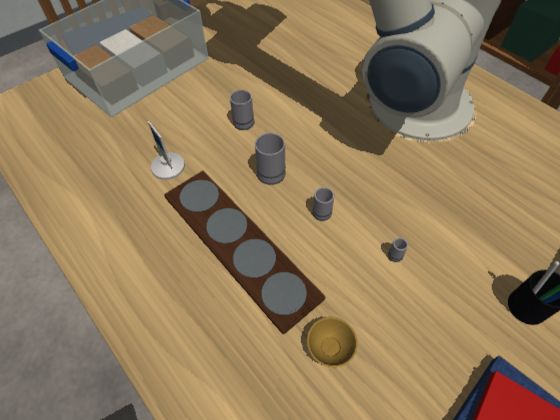

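The top view shows the bowl at (164,151), the coasters at about (220,154), (261,157), (302,160) and (346,161), and the card holder at (402,161), which is the -y end. The beakers are S at (180,251), M at (257,235), XL at (328,231) and L at (406,258). So XL goes on d, L on c, M on b and S on a. The scene view agrees. I'll enlarge a crop to get closer readings.

```bash
python3 - <<'E'
import cv2
i=cv2.imread("pics/top0.png")
a=cv2.resize(i[120:280,145:435],None,fx=2.75,fy=2.75,interpolation=cv2.INTER_CUBIC)
for k in range(150,435,10): cv2.line(a,(int((k-145)*2.75),0),(int((k-145)*2.75),10 if k%50 else 25),(0,255,255),1)
for k in range(120,280,10): cv2.line(a,(0,int((k-120)*2.75)),(10 if k%50 else 25,int((k-120)*2.75)),(0,255,255),1)
cv2.imwrite("pics/crop0.png",a)
E
```

```text
(no output)
```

View pics/crop0.png

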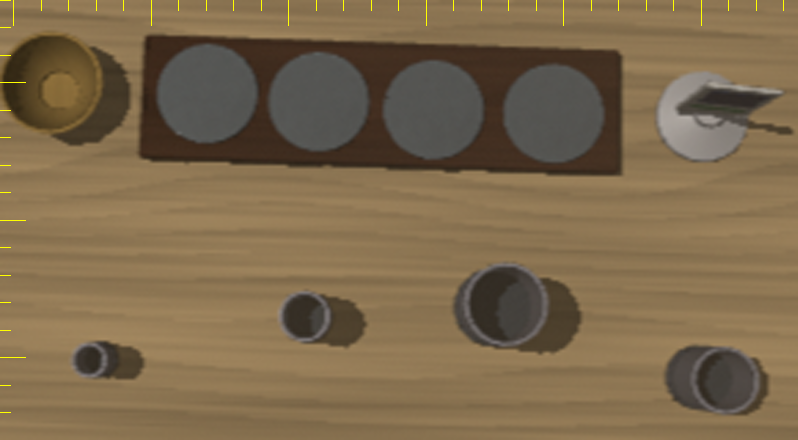

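The enlarged crop (offset (145,120), scale 2.75) gives these centres:
- **Rims:** S (91,359), M (305,316), XL (506,305), L (726,380).
- **Coasters:** a (207,93), b (319,102), c (433,110), d (554,113).
- **Ends:** card base (701,117), bowl rim (52,82).

```bash
cat > h.py <<'E'
import numpy as np
from rig import manip, imaging
from scipy.spatial.transform import Rotation as R
def ray(uv,d,z):
    "world point on plane z seen at pixel uv"
    K,T=d["camera_matrix"],d["extrinsics"]; Rt,t=T[:3,:3],T[:3,3]
    c=-Rt.T@t; v=Rt.T@np.linalg.solve(K,[uv[0],uv[1],1]); return c+v*(z-c[2])/v[2]
def go(xyz,yaw=0.):
    "slide and spin shares from the measured pose"
    s=manip.sense(); Rm=R.from_quat(s["tool_rot"]); M=Rm.as_matrix()
    a=np.arctan2(M[1,0],M[0,0])
    print("slide",(M.T@(np.array(xyz)-s["eef_pos"])/.25).round(3),"spin",round((a-yaw)/2,3),"| at",s["eef_pos"].round(4),"yaw",round(a,4),"t",s["t"])
E
python3 - <<'E'
from h import *
d=imaging.get_image("top")
for n,u,v,z in [("S",91,359,.052),("M",305,316,.07),("XL",506,305,.106),("L",726,380,.088),("a",207,93,.019),("b",319,102,.019),("c",433,110,.019),("d",554,113,.019),("card",701,117,.005),("bowl",52,82,.04),
 ("XLl",464,305,.106),("XLr",548,305,.106),("al",157,93,.019),("ar",258,93,.019)]:
    p=ray((145+(u-.5)/2.75,120+(v-.5)/2.75),d,z); print(n,p.round(4),round(np.hypot(p[0],p[1]),3))
E
```

```text
S [0.4067 0.2573 0.052 ] 0.481
M [0.4466 0.0816 0.07  ] 0.454
XL [ 0.4589 -0.0772  0.106 ] 0.465
L [ 0.4047 -0.2556  0.088 ] 0.479
a [0.6381 0.1748 0.019 ] 0.662
b [0.633  0.0775 0.019 ] 0.638
c [ 0.6288 -0.0216  0.019 ] 0.629
d [ 0.6292 -0.1267  0.019 ] 0.642
card [ 0.632  -0.2584  0.005 ] 0.683
bowl [0.6396 0.3042 0.04  ] 0.708
XLl [ 0.458  -0.0443  0.106 ] 0.46
XLr [ 0.4598 -0.1102  0.106 ] 0.473
al [0.6368 0.2182 0.019 ] 0.673
ar [0.6394 0.1306 0.019 ] 0.653
```

Call:
play_rows --increments '[{"slide": [-0.35, -0.4, 0], "spin": -0.3}, {"slide": [-0.7, -0.83, 0], "spin": -0.59}, {"slide": [-0.7, -0.83, 0], "spin": -0.59}, {"slide": [-0.7, -0.83, 0], "spin": -0.59}, {"slide": [-0.7, -0.83, 0], "spin": -0.59}, {"slide": [-0.7, -0.83, 0], "spin": -0.59}, {"slide": [-0.7, -0.83, 0], "spin": -0.59}, {"slide": [-0.7, -0.83, 0], "spin": -0.59}, {"slide": [-0.7, -0.83, 0], "spin": -0.59}, {"slide": [-0.7, -0.83, 0], "spin": -0.59}, {"slide": [-0.7, -0.83, 0], "spin": -0.59}]' --gripper 0

```text
t: 1.52
eef_pos: [0.3626, -0.3378, 0.2102]
tool_rot: [1.0, -0.001, -0.0, -0.0]
contact_force: [0.2, -0.3, 0.5]
grip_width: 0.998
```

```bash
python3 - <<'E'
from h import *
go([.405,-.2555,.21])
E
```

```text
slide [ 0.169 -0.33   0.001] spin -0.001 | at [ 0.3626 -0.3378  0.2102] yaw -0.0026 t 1.525
```

Call:
play_rows --increments '[{"slide": [0.17, -0.33, 0.04], "spin": 0}, {"slide": [0.17, -0.33, 0.04], "spin": 0}, {"slide": [0.17, -0.33, 0.1], "spin": 0}, {"slide": [0.17, -0.33, 0.2], "spin": 0}, {"slide": [0.17, -0.33, 0.2], "spin": 0}, {"slide": [0.17, -0.33, 0.2], "spin": 0}]'

```text
t: 2.28
eef_pos: [0.4055, -0.2557, 0.1609]
tool_rot: [1.0, -0.001, 0.0, 0.0]
contact_force: [0.4, 0.1, 0.1]
grip_width: 0.997
```

```bash
python3 - <<'E'
from h import *
import cv2
d=imaging.get_image("wrist"); cv2.imwrite("pics/w1.png",d["image"][:,:,::-1])
def proj(p):
    T=d["extrinsics"]; q=d["camera_matrix"]@(T[:3,:3]@p+T[:3,3]); return (q[:2]/q[2]).round(1)
print("rim centre expected",proj(np.array([.4047,-.2556,.088])),"TCP axis at rim height",proj(np.array([*manip.sense()["eef_pos"][:2],.088])))
go([.405,-.2555,.05])
E
```

```text
rim centre expected [278.7 209.8] TCP axis at rim height [280.  210.1]
slide [-0.003 -0.001  0.444] spin -0.001 | at [ 0.4056 -0.2558  0.161 ] yaw -0.0023 t 2.325
```

View pics/w1.png

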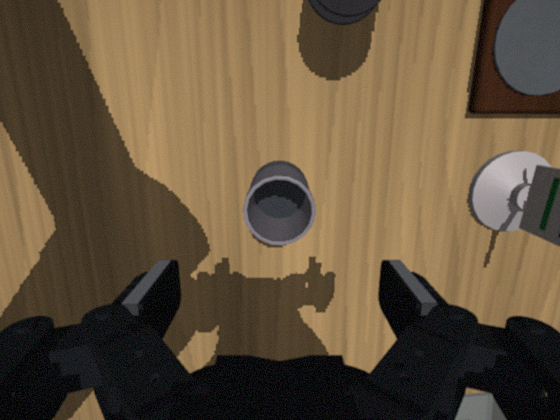

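The rim of L is at (280,210) in the wrist view. That matches the projected tool axis (280,210), so I'll descend.

Call:
play_rows --increments '[{"slide": [0, 0, 0.15], "spin": 0}, {"slide": [0, 0, 0.3], "spin": 0}, {"slide": [0, 0, 0.4], "spin": 0}, {"slide": [0, 0, 0.44], "spin": 0}, {"slide": [0, 0, 0.44], "spin": 0}]'

```text
t: 2.95
eef_pos: [0.4054, -0.2556, 0.0505]
tool_rot: [1.0, -0.001, 0.0, 0.0]
contact_force: [0.2, -0.2, 0.5]
grip_width: 0.999
```

Call:
play_rows --increments '[{"slide": [0, 0, 0], "spin": 0}, {"slide": [0, 0, 0], "spin": 0}, {"slide": [0, 0, 0], "spin": 0}, {"slide": [0, 0, 0], "spin": 0}, {"slide": [0, 0, 0], "spin": 0}, {"slide": [0, 0, 0], "spin": 0}, {"slide": [0, 0, 0], "spin": 0}, {"slide": [0, 0, 0], "spin": 0}]' --gripper 1

```text
t: 3.95
eef_pos: [0.4058, -0.2558, 0.0516]
tool_rot: [1.0, -0.001, 0.001, 0.001]
contact_force: [-4.3, 1.0, 21.0]
grip_width: 0.607
```

Call:
play_rows --increments '[{"slide": [0, 0, -0.08], "spin": 0}, {"slide": [0, 0, -0.22], "spin": 0}, {"slide": [0, 0, -0.4], "spin": 0}, {"slide": [0, 0, -0.52], "spin": 0}, {"slide": [0.05, -0.05, -0.52], "spin": 0}, {"slide": [0.15, -0.15, -0.52], "spin": 0}, {"slide": [0.3, -0.31, -0.52], "spin": 0}, {"slide": [0.45, -0.47, -0.52], "spin": 0}, {"slide": [0.6, -0.63, -0.52], "spin": 0}, {"slide": [0.74, -0.78, -0.52], "spin": 0}, {"slide": [0.84, -0.88, -0.52], "spin": 0}, {"slide": [0.89, -0.935, -0.52], "spin": 0}, {"slide": [0.89, -0.935, -0.52], "spin": 0}, {"slide": [0.89, -0.935, -0.52], "spin": 0}]'

```text
t: 5.7
eef_pos: [0.6274, -0.0226, 0.1797]
tool_rot: [1.0, -0.001, -0.001, 0.0]
contact_force: [0.1, 0.2, -1.4]
grip_width: 0.598
```

```bash
python3 - <<'E'
from h import *
import cv2
d=imaging.get_image("wrist"); cv2.imwrite("pics/w2.png",d["image"][:,:,::-1])
def proj(p):
    T=d["extrinsics"]; q=d["camera_matrix"]@(T[:3,:3]@p+T[:3,3]); return (q[:2]/q[2]).round(1)
for n,p in dict(a=(.6381,.1748),b=(.633,.0775),c=(.6288,-.0216),d=(.6292,-.1267)).items(): print(n,proj(np.array([*p,.019])))
go([.6288,-.0216,.071])
E
```

```text
a [292.3 -43.5]
b [285.9  79.7]
c [281.4 185.5]
d [281.8 280.9]
slide [ 0.006 -0.005  0.436] spin -0.001 | at [ 0.6274 -0.0227  0.1799] yaw -0.0028 t 5.75
```

View pics/w2.png

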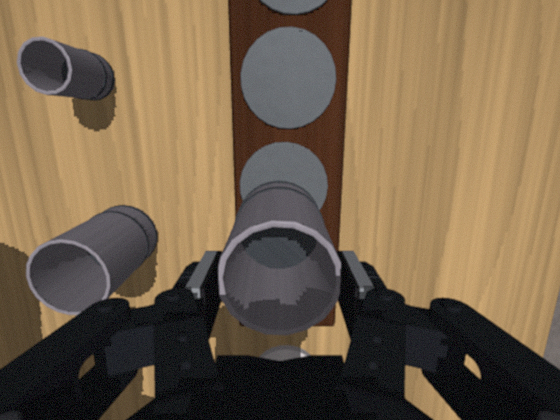

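L is held upright. Coaster b shows at (288,77) against a predicted (286,80), and c is centred near column 283 against 281, so they agree to about 2 mm. I'll lower L now.

Call:
play_rows --increments '[{"slide": [0.01, -0.006, 0.12], "spin": 0}, {"slide": [0.01, -0.006, 0.26], "spin": 0}, {"slide": [0.01, -0.006, 0.36], "spin": 0}, {"slide": [0.01, -0.006, 0.41], "spin": 0}, {"slide": [0.01, -0.006, 0.43], "spin": 0}, {"slide": [0.01, -0.006, 0.436], "spin": 0}, {"slide": [0.01, -0.006, 0.436], "spin": 0}, {"slide": [0.01, -0.006, 0.436], "spin": 0}]'

```text
t: 6.75
eef_pos: [0.6311, -0.0206, 0.0718]
tool_rot: [1.0, -0.001, 0.0, 0.0]
contact_force: [1.0, -0.1, -2.1]
grip_width: 0.602
```

Call:
play_rows --increments '[{"slide": [0, 0, 0], "spin": 0}, {"slide": [0, 0, 0], "spin": 0}, {"slide": [0, 0, 0], "spin": 0}, {"slide": [0, 0, 0], "spin": 0}, {"slide": [0, 0, 0], "spin": 0}, {"slide": [0, 0, 0], "spin": 0}, {"slide": [0, 0, -0.05], "spin": 0}, {"slide": [0, 0, -0.2], "spin": 0}, {"slide": [0, 0, -0.4], "spin": 0}, {"slide": [0, 0, -0.5], "spin": 0}, {"slide": [0, 0, -0.56], "spin": 0}, {"slide": [0, 0, -0.56], "spin": 0}]' --gripper 0

```text
t: 8.25
eef_pos: [0.631, -0.0206, 0.212]
tool_rot: [1.0, -0.001, 0.001, 0.0]
contact_force: [-0.4, 0.7, 0.5]
grip_width: 0.997
```

```bash
python3 - <<'E'
from h import *
go([.4589,-.0772,.21])
E
```

```text
slide [-0.688  0.228  0.007] spin -0.001 | at [ 0.631  -0.0206  0.212 ] yaw -0.002 t 8.25
```

Call:
play_rows --increments '[{"slide": [-0.2, 0.07, 0], "spin": 0}, {"slide": [-0.45, 0.15, 0], "spin": 0}, {"slide": [-0.688, 0.228, 0], "spin": 0}, {"slide": [-0.688, 0.228, 0.04], "spin": 0}, {"slide": [-0.688, 0.228, 0.08], "spin": 0}, {"slide": [-0.688, 0.228, 0.08], "spin": 0}, {"slide": [-0.688, 0.228, 0.08], "spin": 0}]'

```text
t: 9.12
eef_pos: [0.4594, -0.0769, 0.1909]
tool_rot: [1.0, -0.001, -0.0, -0.0]
contact_force: [-0.2, -0.0, 0.4]
grip_width: 0.998
```

```bash
cat >> h.py <<'E'
def look(n,pts,name="wrist"):
    import cv2
    d=imaging.get_image(name); cv2.imwrite(f"pics/{n}.png",d["image"][:,:,::-1]); T=d["extrinsics"]
    for k,p in pts.items():
        q=d["camera_matrix"]@(T[:3,:3]@np.array(p)+T[:3,3]); print(k,(q[:2]/q[2]).round(1))
    return d
E
python3 - <<'E'
from h import *
go([.4589,-.0772,.066])
look("w3",{"rim":[.4589,-.0772,.106],"tcp":[*manip.sense()["eef_pos"][:2],.106],"c":[.6288,-.0216,.107]})
E
```

```text
slide [-0.002  0.001  0.499] spin -0.001 | at [ 0.4594 -0.0769  0.1909] yaw -0.0012 t 9.125
rim [279.2 206.1]
tcp [279.9 205.8]
c [511.1 132.8]
```

View pics/w3.png

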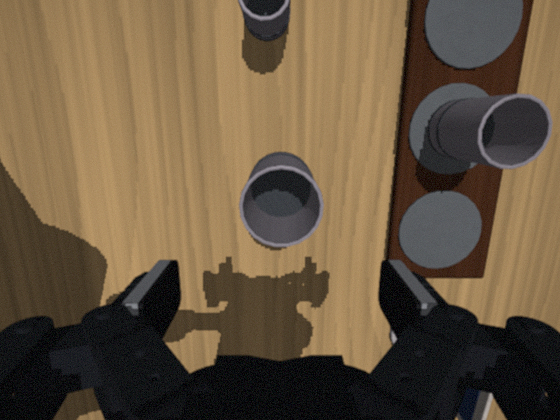

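The rim of XL is at (281,207), on the tool axis (280,206). L's rim on coaster c is at (513,131), about 2 mm from the predicted (511,133). Next I'll grasp XL.

Call:
play_rows --increments '[{"slide": [0.002, 0, 0.15], "spin": 0}, {"slide": [0.002, 0, 0.32], "spin": 0}, {"slide": [0.002, 0, 0.44], "spin": 0}, {"slide": [0.002, 0, 0.5], "spin": 0}, {"slide": [0.002, 0, 0.5], "spin": 0}, {"slide": [0.002, 0, 0.5], "spin": 0}]'

```text
t: 9.93
eef_pos: [0.4598, -0.0772, 0.0668]
tool_rot: [1.0, -0.001, 0.0, 0.0]
contact_force: [-0.0, -0.1, -0.1]
grip_width: 1.001
```

Call:
play_rows --increments '[{"slide": [0, 0, 0], "spin": 0}, {"slide": [0, 0, 0], "spin": 0}, {"slide": [0, 0, 0], "spin": 0}, {"slide": [0, 0, 0], "spin": 0}, {"slide": [0, 0, 0], "spin": 0}, {"slide": [0, 0, 0], "spin": 0}, {"slide": [0, 0, 0], "spin": 0}, {"slide": [0, 0, 0], "spin": 0}]' --gripper 1

```text
t: 10.92
eef_pos: [0.4602, -0.0775, 0.0676]
tool_rot: [1.0, -0.001, 0.001, 0.0]
contact_force: [-1.0, 0.4, 20.8]
grip_width: 0.752
```

```bash
python3 - <<'E'
from h import *
go([.6302,-.1267,.19])
E
```

```text
slide [ 0.682  0.196 -0.488] spin -0.001 | at [ 0.4602 -0.0775  0.0676] yaw -0.002 t 10.925
```

Call:
play_rows --increments '[{"slide": [0, 0, -0.08], "spin": 0}, {"slide": [0, 0, -0.22], "spin": 0}, {"slide": [0, 0, -0.38], "spin": 0}, {"slide": [0, 0.02, -0.48], "spin": 0}, {"slide": [0.05, 0.06, -0.48], "spin": 0}, {"slide": [0.15, 0.12, -0.48], "spin": 0}, {"slide": [0.3, 0.17, -0.48], "spin": 0}, {"slide": [0.45, 0.196, -0.48], "spin": 0}, {"slide": [0.57, 0.196, -0.48], "spin": 0}, {"slide": [0.65, 0.196, -0.48], "spin": 0}, {"slide": [0.682, 0.196, -0.48], "spin": 0}, {"slide": [0.682, 0.196, -0.48], "spin": 0}, {"slide": [0.682, 0.196, -0.48], "spin": 0}]'

```text
t: 12.55
eef_pos: [0.6288, -0.1266, 0.1859]
tool_rot: [1.0, -0.001, -0.0, -0.0]
contact_force: [-0.2, -0.6, -2.6]
grip_width: 0.744
```

```bash
python3 - <<'E'
from h import *
go([.6305,-.1267,.087])
look("w4",{"c":[.6288,-.0216,.107],"d":[.6292,-.1267,.019]})
E
```

```text
slide [0.007 0.001 0.396] spin -0.001 | at [ 0.6288 -0.1266  0.1859] yaw -0.0021 t 12.55
c [279.8  58.6]
d [280.3 185.5]
```

View pics/w4.png

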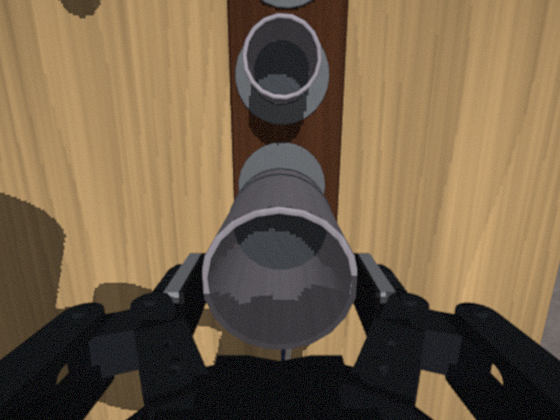

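XL is held level. Coaster d is centred near column 282, and L stands centred on c, with its rim at (282,56). I'll lower XL.

Call:
play_rows --increments '[{"slide": [0.008, 0, 0.1], "spin": 0}, {"slide": [0.008, 0, 0.23], "spin": 0}, {"slide": [0.008, 0, 0.32], "spin": 0}, {"slide": [0.008, 0, 0.37], "spin": 0}, {"slide": [0.008, 0, 0.39], "spin": 0}, {"slide": [0.008, 0, 0.396], "spin": 0}, {"slide": [0.008, 0, 0.396], "spin": 0}, {"slide": [0.008, 0, 0.396], "spin": 0}]'

```text
t: 13.6
eef_pos: [0.6318, -0.1266, 0.0878]
tool_rot: [1.0, -0.001, 0.0, 0.0]
contact_force: [-0.2, -0.8, -3.3]
grip_width: 0.75
```

Call:
play_rows --increments '[{"slide": [0, 0, 0], "spin": 0}, {"slide": [0, 0, 0], "spin": 0}, {"slide": [0, 0, 0], "spin": 0}, {"slide": [0, 0, 0], "spin": 0}, {"slide": [0, 0, 0], "spin": 0}, {"slide": [0, 0, 0], "spin": 0}, {"slide": [0, 0, -0.05], "spin": 0}, {"slide": [0, 0, -0.2], "spin": 0}, {"slide": [0, 0, -0.4], "spin": 0}, {"slide": [0, 0, -0.5], "spin": 0}, {"slide": [0, 0, -0.56], "spin": 0}, {"slide": [0, 0, -0.56], "spin": 0}, {"slide": [0, 0, -0.56], "spin": 0}]' --gripper 0

```text
t: 15.22
eef_pos: [0.631, -0.1264, 0.226]
tool_rot: [1.0, -0.001, -0.001, -0.0]
contact_force: [-0.4, -0.3, -0.0]
grip_width: 1.0
```

```bash
python3 - <<'E'
from h import *
go([.4466,.0816,.16])
E
```

```text
slide [-0.739 -0.83   0.266] spin -0.001 | at [ 0.631  -0.1264  0.226 ] yaw -0.002 t 15.225
```

Call:
play_rows --increments '[{"slide": [-0.1, -0.12, 0], "spin": 0}, {"slide": [-0.25, -0.29, 0], "spin": 0}, {"slide": [-0.41, -0.46, 0], "spin": 0}, {"slide": [-0.57, -0.64, 0], "spin": 0}, {"slide": [-0.739, -0.83, 0], "spin": 0}, {"slide": [-0.739, -0.83, 0], "spin": 0}, {"slide": [-0.739, -0.83, 0.15], "spin": 0}, {"slide": [-0.739, -0.83, 0.3], "spin": 0}, {"slide": [-0.739, -0.83, 0.3], "spin": 0}, {"slide": [-0.739, -0.83, 0.3], "spin": 0}]'

```text
t: 16.48
eef_pos: [0.4478, 0.0811, 0.1528]
tool_rot: [1.0, -0.001, 0.0, 0.0]
contact_force: [-0.5, 0.8, 0.1]
grip_width: 0.997
```

```bash
python3 - <<'E'
from h import *
go([.4466,.0816,.036])
look("w5",{"rim":[.4466,.0816,.07],"tcp":[*manip.sense()["eef_pos"][:2],.07],"L":[.6288,-.0216,.107],"S":[.4067,.2573,.052]})
E
```

```text
slide [-0.005 -0.002  0.467] spin -0.001 | at [0.4478 0.0811 0.1528] yaw -0.0024 t 16.475
rim [278.2 205.8]
tcp [279.8 206.5]
L [522.2 351.4]
S [219.4 -48.3]
```

View pics/w5.png

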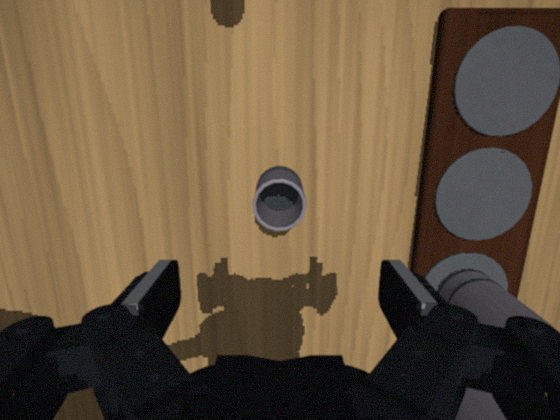

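The rim of M is at (279,205), on the tool axis (280,206), so I'll descend and grip.

Call:
play_rows --increments '[{"slide": [-0.003, -0.003, 0.15], "spin": 0}, {"slide": [-0.003, -0.003, 0.3], "spin": 0}, {"slide": [-0.003, -0.003, 0.42], "spin": 0}, {"slide": [-0.003, -0.003, 0.465], "spin": 0}, {"slide": [-0.003, -0.003, 0.465], "spin": 0}, {"slide": [-0.003, -0.003, 0.465], "spin": 0}]'

```text
t: 17.27
eef_pos: [0.4473, 0.0821, 0.0371]
tool_rot: [1.0, -0.001, 0.001, -0.0]
contact_force: [-0.6, -0.1, 0.0]
grip_width: 1.002
```

Call:
play_rows --increments '[{"slide": [0, 0, 0], "spin": 0}, {"slide": [0, 0, 0], "spin": 0}, {"slide": [0, 0, 0], "spin": 0}, {"slide": [0, 0, 0], "spin": 0}, {"slide": [0, 0, 0], "spin": 0}, {"slide": [0, 0, 0], "spin": 0}, {"slide": [0, 0, 0], "spin": 0}, {"slide": [0, 0, 0], "spin": 0}, {"slide": [0, 0, 0], "spin": 0}]' --gripper 1

```text
t: 18.4
eef_pos: [0.4469, 0.0821, 0.0366]
tool_rot: [1.0, -0.001, 0.001, -0.0]
contact_force: [-1.7, -0.2, 15.9]
grip_width: 0.454
```

```bash
python3 - <<'E'
from h import *
go([.6348,.0785,.16])
E
```

```text
slide [ 0.752  0.013 -0.493] spin -0.001 | at [0.4469 0.0821 0.0366] yaw -0.002 t 18.4
```

Call:
play_rows --increments '[{"slide": [0, 0, -0.08], "spin": 0}, {"slide": [0, 0, -0.22], "spin": 0}, {"slide": [0.03, 0, -0.35], "spin": 0}, {"slide": [0.12, 0, -0.4], "spin": 0}, {"slide": [0.25, 0.005, -0.4], "spin": 0}, {"slide": [0.4, 0.01, -0.4], "spin": 0}, {"slide": [0.55, 0.013, -0.4], "spin": 0}, {"slide": [0.67, 0.013, -0.4], "spin": 0}, {"slide": [0.73, 0.013, -0.4], "spin": 0}, {"slide": [0.755, 0.013, -0.4], "spin": 0}, {"slide": [0.755, 0.013, -0.4], "spin": 0}, {"slide": [0.755, 0.013, -0.33], "spin": 0}, {"slide": [0.755, 0.013, -0.22], "spin": 0}, {"slide": [0.755, 0.013, -0.14], "spin": 0}, {"slide": [0.755, 0.013, -0.1], "spin": 0}, {"slide": [0.755, 0.013, -0.085], "spin": 0}, {"slide": [0.755, 0.013, -0.082], "spin": 0}, {"slide": [0.755, 0.013, -0.082], "spin": 0}, {"slide": [0.755, 0.013, -0.082], "spin": 0}]'

```text
t: 20.78
eef_pos: [0.6355, 0.0785, 0.057]
tool_rot: [1.0, -0.001, 0.0, -0.0]
contact_force: [0.3, -0.1, -0.8]
grip_width: 0.455
```

Call:
play_rows --increments '[{"slide": [0, 0, 0], "spin": 0}, {"slide": [0, 0, 0], "spin": 0}, {"slide": [0, 0, 0], "spin": 0}, {"slide": [0, 0, 0], "spin": 0}, {"slide": [0, 0, 0], "spin": 0}, {"slide": [0, 0, 0], "spin": 0}, {"slide": [0, 0, 0], "spin": 0}, {"slide": [0, 0, -0.05], "spin": 0}, {"slide": [0, 0, -0.2], "spin": 0}, {"slide": [0, 0, -0.4], "spin": 0}, {"slide": [0, 0, -0.5], "spin": 0}, {"slide": [0, 0, -0.56], "spin": 0}, {"slide": [0, 0, -0.56], "spin": 0}, {"slide": [0, 0, -0.56], "spin": 0}]' --gripper 0

```text
t: 22.52
eef_pos: [0.6345, 0.0784, 0.1953]
tool_rot: [1.0, -0.001, -0.001, 0.0]
contact_force: [-0.4, -0.4, -0.5]
grip_width: 0.995
```

```bash
python3 - <<'E'
from h import *
go([.4067,.2573,.14])
E
```

```text
slide [-0.912 -0.714  0.223] spin -0.001 | at [0.6345 0.0784 0.1953] yaw -0.002 t 22.525
```

Call:
play_rows --increments '[{"slide": [-0.13, -0.1, 0], "spin": 0}, {"slide": [-0.3, -0.23, 0], "spin": 0}, {"slide": [-0.48, -0.37, 0], "spin": 0}, {"slide": [-0.66, -0.51, 0], "spin": 0}, {"slide": [-0.82, -0.64, 0], "spin": 0}, {"slide": [-0.912, -0.714, 0.05], "spin": 0}, {"slide": [-0.912, -0.714, 0.15], "spin": 0}, {"slide": [-0.912, -0.714, 0.24], "spin": 0}, {"slide": [-0.912, -0.714, 0.24], "spin": 0}, {"slide": [-0.912, -0.714, 0.24], "spin": 0}, {"slide": [-0.912, -0.714, 0.24], "spin": 0}]'

```text
t: 23.9
eef_pos: [0.408, 0.2575, 0.1371]
tool_rot: [1.0, -0.001, 0.001, -0.0]
contact_force: [-0.3, 0.1, -0.5]
grip_width: 1.0
```

```bash
python3 - <<'E'
from h import *
go([.4067,.2573,.018])
look("w6",{"rim":[.4067,.2573,.052],"tcp":[*manip.sense()["eef_pos"][:2],.052],"M":[.633,.0775,.089],"a":[.6381,.1748,.019]})
E
```

```text
slide [-0.006  0.001  0.476] spin -0.001 | at [0.408  0.2575 0.1371] yaw -0.0022 t 23.9
rim [278.1 206. ]
tcp [279.7 205.8]
M [556.1 430.2]
a [524.2 281.3]
```

View pics/w6.png

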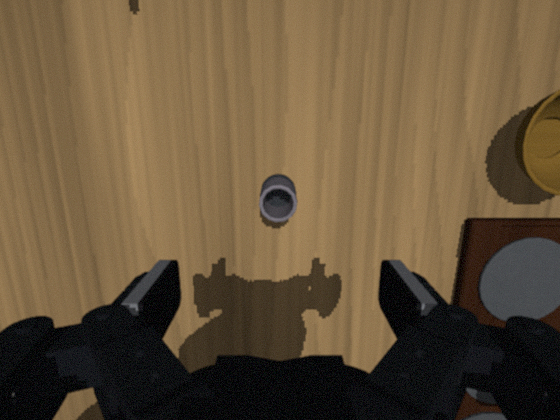

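The rim of S is at (278,204) against the tool axis (280,206), about 2 mm off. Coaster a is at (526,280) against a predicted (524,281).

Call:
play_rows --increments '[{"slide": [-0.006, -0.006, 0.15], "spin": 0}, {"slide": [-0.006, -0.006, 0.3], "spin": 0}, {"slide": [-0.006, -0.006, 0.42], "spin": 0}, {"slide": [-0.006, -0.006, 0.47], "spin": 0}, {"slide": [-0.006, -0.006, 0.47], "spin": 0}, {"slide": [-0.006, -0.006, 0.47], "spin": 0}]'

```text
t: 24.7
eef_pos: [0.4067, 0.2592, 0.0199]
tool_rot: [1.0, -0.001, 0.001, -0.0]
contact_force: [0.8, -0.4, 0.2]
grip_width: 0.998
```

Call:
play_rows --increments '[{"slide": [0, 0, 0], "spin": 0}, {"slide": [0, 0, 0], "spin": 0}, {"slide": [0, 0, 0], "spin": 0}, {"slide": [0, 0, 0], "spin": 0}, {"slide": [0, 0, 0], "spin": 0}, {"slide": [0, 0, 0], "spin": 0}, {"slide": [0, 0, 0], "spin": 0}, {"slide": [0, 0, 0], "spin": 0}, {"slide": [0, 0, 0], "spin": 0}, {"slide": [0, 0, 0], "spin": 0}]' --gripper 1

```text
t: 25.95
eef_pos: [0.4063, 0.259, 0.0194]
tool_rot: [1.0, -0.001, 0.0, -0.0]
contact_force: [-0.3, -0.4, 11.8]
grip_width: 0.313
```

```bash
python3 - <<'E'
from h import *
go([.6395,.1755,.12])
E
```

```text
slide [ 0.934  0.332 -0.402] spin -0.001 | at [0.4063 0.259  0.0194] yaw -0.0021 t 25.95
```

Call:
play_rows --increments '[{"slide": [0, 0, -0.08], "spin": 0}, {"slide": [0, 0, -0.22], "spin": 0}, {"slide": [0.03, 0.03, -0.35], "spin": 0}, {"slide": [0.12, 0.1, -0.4], "spin": 0}, {"slide": [0.27, 0.19, -0.4], "spin": 0}, {"slide": [0.44, 0.27, -0.4], "spin": 0}, {"slide": [0.62, 0.32, -0.4], "spin": 0}, {"slide": [0.78, 0.332, -0.4], "spin": 0}, {"slide": [0.88, 0.332, -0.4], "spin": 0}, {"slide": [0.93, 0.332, -0.4], "spin": 0}, {"slide": [0.936, 0.332, -0.4], "spin": 0}, {"slide": [0.936, 0.332, -0.33], "spin": 0}, {"slide": [0.936, 0.332, -0.22], "spin": 0}, {"slide": [0.936, 0.332, -0.14], "spin": 0}, {"slide": [0.936, 0.332, -0.1], "spin": 0}, {"slide": [0.936, 0.332, -0.085], "spin": 0}, {"slide": [0.936, 0.332, -0.081], "spin": 0}, {"slide": [0.936, 0.332, -0.081], "spin": 0}, {"slide": [0.936, 0.332, -0.081], "spin": 0}]'

```text
t: 28.32
eef_pos: [0.6402, 0.1755, 0.0397]
tool_rot: [1.0, -0.001, 0.0, -0.0]
contact_force: [-0.3, -0.5, 0.5]
grip_width: 0.313
```

Call:
play_rows --increments '[{"slide": [0, 0, 0], "spin": 0}, {"slide": [0, 0, 0], "spin": 0}, {"slide": [0, 0, 0], "spin": 0}, {"slide": [0, 0, 0], "spin": 0}, {"slide": [0, 0, 0], "spin": 0}, {"slide": [0, 0, 0], "spin": 0}, {"slide": [0, 0, 0], "spin": 0}, {"slide": [0, 0, 0], "spin": 0}, {"slide": [0, 0, -0.05], "spin": 0}, {"slide": [0, 0, -0.2], "spin": 0}, {"slide": [0, 0, -0.4], "spin": 0}, {"slide": [0, 0, -0.6], "spin": 0}, {"slide": [-0.2, 0, -0.75], "spin": 0}, {"slide": [-0.4, 0, -0.75], "spin": 0}, {"slide": [-0.6, 0, -0.75], "spin": 0}, {"slide": [-0.9, 0, -0.75], "spin": 0}, {"slide": [-0.9, 0, -0.75], "spin": 0}, {"slide": [-0.9, 0, -0.75], "spin": 0}]' --gripper 0

```text
t: 30.58
eef_pos: [0.415, 0.1761, 0.2276]
tool_rot: [1.0, -0.001, 0.001, -0.0]
contact_force: [1.5, -0.1, 0.1]
grip_width: 1.0
```

```bash
python3 - <<'E'
from h import *
import cv2
look("top1",{},"top"); look("scene1",{},"scene")
i=cv2.imread("pics/top1.png")[120:280,145:435]
a=cv2.resize(i,None,fx=2.75,fy=2.75,interpolation=cv2.INTER_CUBIC); cv2.imwrite("pics/crop1.png",a)
j=cv2.imread("pics/scene1.png")[100:380,120:400]
cv2.imwrite("pics/crop2.png",cv2.resize(j,None,fx=2.1,fy=2.1,interpolation=cv2.INTER_CUBIC))
E
```

```text
(no output)
```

View pics/crop1.png

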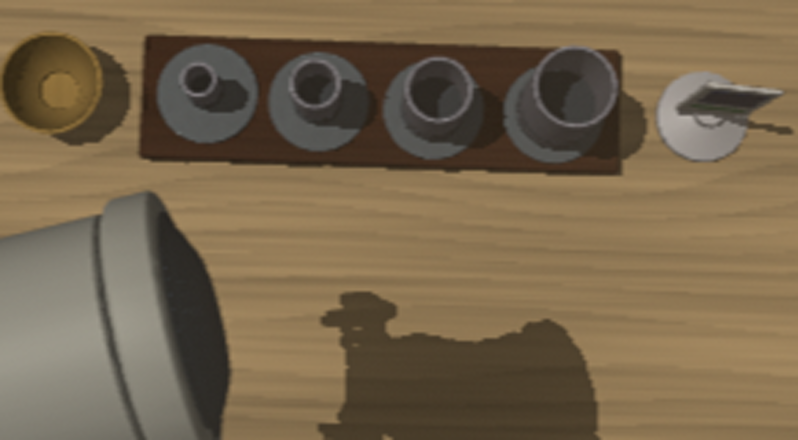

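View pics/crop2.png

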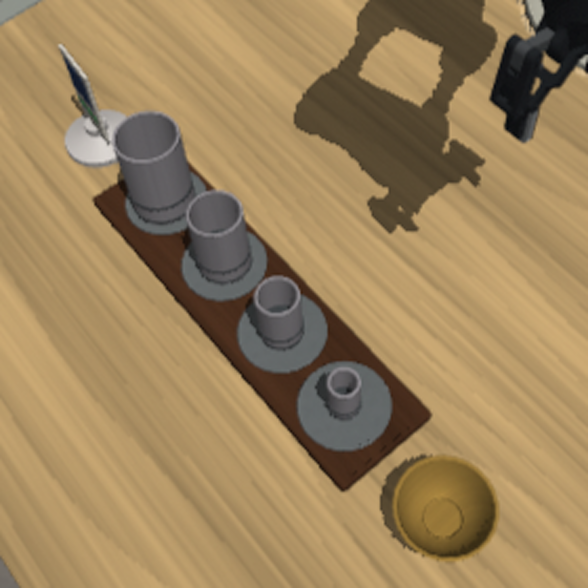

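All four beakers stand upright on their coasters, and the card holder (701,117) and bowl (52,82) show no shift. I'll check the rims, S (200,79), M (315,83), L (439,90) and XL (575,86), against the coaster centres and hand in if they are within tolerance.

```bash
python3 - <<'E'
from h import *
from rig import ticket
d=imaging.get_image("top"); f=lambda u,v,z: ray((145+(u-.5)/2.75,120+(v-.5)/2.75),d,z)
o=[(f(*r,h+.019)-f(*c,.019))[:2]*1e3 for r,c,h in [((200,79),(207,93),.052),((315,83),(319,102),.07),((439,90),(433,110),.088),((575,86),(554,113),.106)]]
print(np.round(o,1)); e=max(np.linalg.norm(x) for x in o)
if e<9: print("handing in",ticket.hand_in())
E
```

```text
[[ 1.2 -0.4]
 [ 2.   1.3]
 [-0.4  0.8]
 [ 1.7  0.6]]
the job is handed in; nothing more can be done
handing in None
```

All four beakers are standing upright, one on each coaster, and I handed the job in at about 31 s of the 118 s allowed. The card holder stood at the right-hand (−y) end, so the largest went on coaster d, the second largest on c, the second smallest on b and the smallest on a.

In the last overhead picture each beaker's rim was within about 2.5 mm of its coaster's centre, against the 14 mm allowed. Nothing had tipped, and the card holder and bowl showed no visible shift. The arm was clear of everything, with the gripper open.

No check failed. The only disagreements were offsets of about 2 mm between the wrist and top cameras, which is within their stated calibration. The hand-in itself reported no verdict.

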